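Switch on the hob ring under the saucepan

ROBOT

A 7-joint arm with a two-finger parallel gripper is mounted at the origin on the work surface. World frame = base frame: x ahead of the robot, y to its left, z up, the work surface at z = 0. Lengths are in m, angles in degrees, forces in N, time in s.
With the tool pointing down it reaches from about 0.4 to 0.75 m from the base axis. Payload 19.5 kg.
Tool frame: the origin (TCP) lies midway between the tips of the shut fingers; the grasp point (between the pads) lies 19 mm behind it; z points along the fingers, y is the line along which they close (so a half turn about z gives the same grasp; the last joint's range is limited). The gripper opens to 85 mm and grips with 20 to 120 N. Pads are 22 mm wide; open, the fingers measure 114 mm over their backs; the gripper's body (76 mm by 85 mm) begins 54 mm behind the grasp point. The pads swing forward as they close: fully open they stand 13 mm farther back than shut.
Start: joints at [-69.253, 40.479, -1.581, 85.061, 1.261, 54.483, -4.326], TCP at [0.226, 0.529, 0.231] pointing down, gripper open.
Joint ranges: [-155.06, 155.06], [-18.47, 123.98], [-90, 86.84], [0, 140.48], [-83.41, 263.41], [0, 116], [-161.91, 161.91]. Speed limits (degrees/s): [108.29, 108.29, 147.25, 147.25, 172.46, 172.46, 172.46].

INTERFACE

Orientations are given as [roll, pitch, yaw] about the fixed x, y, z axes, in that order (R = Rz(yaw) Ry(pitch) Rx(roll)).
In Python, from plant import env gives the robot as it stands. The module is installed in compiled form; this text tells all that it offers.
- The arm moves only by the tool step_arm, never from a script. Its argument "increments" is a list that holds one entry, the list of rows, each a list of 4 numbers: the shift along the world's x, y, z in cm, then the turn about the world's z in rad. In form: [[[tx, ty, tz, twist], ...]]. A call has 1 to 5 rows; each row is the pose to reach, as a shift and turn from the pose commanded when the call began; what a row does not reach only later rows make up. A row lasts 1/10 s, in which the tool goes at most 50 mm and 8.59 degrees, less where a joint would pass 70% of its speed; a pose out of reach is approached as far as the arm can. A call with a gripper value outside its range is refused whole. "grip" is the finger opening in cm, from 0 to 8.54, set as the call begins (left out, the last holds). The fingers move at their own pace and stop on an object; "newtons" is the grip in N (left out, the last holds). Time passes only in rows, so rows that repeat a pose let the fingers close. It gives the time, the measured TCP pose, the force, the opening and the grip force at its end, in the units of the state.
- env.observe(): the state, without advancing time (a new reading comes with each control period).
- env.grab_frame(name): name is "side" or "top"; returns the picture (400x640x3 uint8, red, green, blue); there is no depth.
- env.camera_model(name): a dict with "fx", "fy", "cx", "cy" (pixels), "R" (3x3) and "t" (3): a world point X has camera coordinates R X + t. Camera axes: x right, y down, z forward; pixel columns grow to the right and rows downward; lengths in m; the calibration is good to about 2 mm. A picture is of the moment at which its call begins. camera_model takes no time and is no camera call.
- env.job_done(): hands the job in; it is judged then, once.
The state is a dict: "t": time; "joint_positions": joint angles; "qvel": joint speeds; "joint_torque": joint torques, N m; "ee_pos": TCP position; "ee_rot": TCP orientation; "ft_force": force on the tool from outside, world axes, zero at the start; "wrist_torque": the same for the moment, N m; "width": opening from 0.0 (shut) to 1.0 (fully open); "grip_force": force on a finger pad.
Only numpy, scipy, OpenCV 4.12 (cv2) and the standard library are available. Lean on these libraries where they do the work, as an engineer would, in place of code of your own. Each camera call takes 0.05 s, during which the arm holds its last target. There are 200 camera calls.

TASK

The hob is off; start the heat under the saucepan (the deep, lidded pan with the one long handle). With the fingertips, lightly press the hob's power key, then the key of the ring on which the saucepan stands, then the plus key, resting about half a second on each. Press none of the other keys and never press hard, leave the pans and everything else standing where they are, and take the hand well away from the keys at the end.

Things in the scene. Friction and masses are not known exactly. Their poses are not given: they have to be found in the camera images.
- hob: Induction hob fixed in the worktop: black glass, 380 mm deep (its x, away from the robot), 800 mm wide (its y, to the robot's left), top 6 mm up, three rings in a row; yaw varies by 5 degrees. Origin at the centre of its underside. Along y, 155 mm on the robot's side of it, is a row of push keys, from the robot's left: lock, power, left ring, middle ring, right ring, minus, plus, timer.
- mark_lock (a point): Lock key, at the left end (+y): a small padlock, 18 mm wide. Leave alone. Printed on a square push key; this point is the centre of the key's top, 9 mm above the worktop. Keys are 40 x 40 mm, 58 mm apart, tops 3 mm above the glass. Sprung: travel 3 mm straight down, 8 N fully in; counts as pressed from 0.8 mm (about 2.5 N); comes up when let go.
- mark_power (a point): Power key, second from the left: a circle 24 mm across, open at the far side, with a short stroke through the opening. Printed on a square push key; this point is the centre of the key's top, 9 mm above the worktop. Keys are 40 x 40 mm, 58 mm apart, tops 3 mm above the glass. Sprung: travel 3 mm straight down, 8 N fully in; counts as pressed from 0.8 mm (about 2.5 N); comes up when let go.
- mark_left (a point): Key of the left ring: outlined oblong, 36 x 20 mm, with three dots like the rings, this ring's one large. Printed on a square push key; this point is the centre of the key's top, 9 mm above the worktop. Keys are 40 x 40 mm, 58 mm apart, tops 3 mm above the glass. Sprung: travel 3 mm straight down, 8 N fully in; counts as pressed from 0.8 mm (about 2.5 N); comes up when let go.
- mark_middle (a point): Key of the middle ring: outlined oblong, 36 x 20 mm, with three dots like the rings, this ring's one large. Printed on a square push key; this point is the centre of the key's top, 9 mm above the worktop. Keys are 40 x 40 mm, 58 mm apart, tops 3 mm above the glass. Sprung: travel 3 mm straight down, 8 N fully in; counts as pressed from 0.8 mm (about 2.5 N); comes up when let go.
- mark_right (a point): Key of the right ring: outlined oblong, 36 x 20 mm, with three dots like the rings, this ring's one large. Printed on a square push key; this point is the centre of the key's top, 9 mm above the worktop. Keys are 40 x 40 mm, 58 mm apart, tops 3 mm above the glass. Sprung: travel 3 mm straight down, 8 N fully in; counts as pressed from 0.8 mm (about 2.5 N); comes up when let go.
- mark_minus (a point): Minus key, sixth from the left: one 22 mm stroke. Leave alone. Printed on a square push key; this point is the centre of the key's top, 9 mm above the worktop. Keys are 40 x 40 mm, 58 mm apart, tops 3 mm above the glass. Sprung: travel 3 mm straight down, 8 N fully in; counts as pressed from 0.8 mm (about 2.5 N); comes up when let go.
- mark_plus (a point): Plus key, seventh from the left: a 22 mm cross of two strokes. Printed on a square push key; this point is the centre of the key's top, 9 mm above the worktop. Keys are 40 x 40 mm, 58 mm apart, tops 3 mm above the glass. Sprung: travel 3 mm straight down, 8 N fully in; counts as pressed from 0.8 mm (about 2.5 N); comes up when let go.
- mark_timer (a point): Timer key, at the right end (-y): a closed circle 24 mm across with two clock hands. Leave alone. Printed on a square push key; this point is the centre of the key's top, 9 mm above the worktop. Keys are 40 x 40 mm, 58 mm apart, tops 3 mm above the glass. Sprung: travel 3 mm straight down, 8 N fully in; counts as pressed from 0.8 mm (about 2.5 N); comes up when let go.
- ring_left (a point): Centre of the left cooking ring, on the glass: a printed circle 210 mm across with a small cross. The three rings are 250 mm apart in a row along the hob's y, 190 mm beyond the row of keys.
- ring_middle (a point): Centre of the middle cooking ring, on the glass: a printed circle 210 mm across with a small cross. The three rings are 250 mm apart in a row along the hob's y, 190 mm beyond the row of keys.
- ring_right (a point): Centre of the right cooking ring, on the glass: a printed circle 210 mm across with a small cross. The three rings are 250 mm apart in a row along the hob's y, 190 mm beyond the row of keys.
- saucepan: The saucepan: steel, deep straight sides, 160 mm across, 94 mm high, with a lid and black knob (133 mm over all) and one long handle with a black grip along its +x, ending 248 mm from the centre, 80 mm up. Stands on one of the three rings within 10 mm of its centre, its wall 100 mm or more from the centres of the keys. Origin at the centre of its base. Leave it standing.
- frying_pan: Dark frying pan, open and shallow: 196 mm across the rim, 42 mm high, one long black handle along its +x ending 265 mm from the centre. Stands on another ring, handle to the back. Origin at the centre of its base. Leave alone.
- casserole: Cream enamel casserole with lid, 190 mm across, 148 mm high over the knob, two short loop handles on its sides (y). Stands on another ring. Origin at the centre of its base. Leave alone.
- pepper_mill: Dark wooden pepper mill, 58 mm across, 180 mm high, on the worktop to the right of the hob. Origin at the centre of its base. Leave alone.
- salt_pot: White salt pot with a wooden lid, 96 mm across, 87 mm high, on the worktop to the left of the hob. Origin at the centre of its base. Leave alone.
- oil_bottle: Green glass oil bottle, 64 mm across, 220 mm high, on the worktop to the right of the hob. Origin at the centre of its base. Leave alone.
- mug: Blue mug, 82 mm across, 95 mm high, on the worktop to the left of the hob. Origin at the centre of its base. Leave alone.
- wooden_spoon: Wooden spoon, 260 mm long, lying on the worktop in front of the hob, to the robot's right; origin at its middle. Leave alone.

How it is judged (in metres and radians):
On the way, in this order (a step that is already met when the one before it is completed fails the run):
1. the power key is pressed in at least 0.8 mm with the fingertips (z of mark_power in the frame of hob below 0.0082 m and contact force between the fingers and hob above 0.3 N), for 0.2 s.
2. the key of the ring on which the saucepan stands is pressed in at least 0.8 mm with the fingertips (((horizontal distance between saucepan and ring_left below 0.05 m and (z of mark_left in the frame of hob below 0.0082 m and contact force between the fingers and hob above 0.3 N)) or (horizontal distance between saucepan and ring_middle below 0.05 m and (z of mark_middle in the frame of hob below 0.0082 m and contact force between the fingers and hob above 0.3 N)) or (horizontal distance between saucepan and ring_right below 0.05 m and (z of mark_right in the frame of hob below 0.0082 m and contact force between the fingers and hob above 0.3 N)))), for 0.2 s.
3. the plus key is pressed in at least 0.8 mm with the fingertips (z of mark_plus in the frame of hob below 0.0082 m and contact force between the fingers and hob above 0.3 N), for 0.2 s.
At the end, for the whole second after the job is handed in: The three keys have been pressed in order and all keys are up again (less than 0.8 mm in), the saucepan still stands on its ring (within 50 mm), every pan and bystander is at rest and within 15 mm of where it started, and the point between the fingers is more than 90 mm from every key (distance of each of saucepan, frying_pan, casserole, pepper_mill, salt_pot, oil_bottle, mug, wooden_spoon from where it was at the start of the episode below 0.015 m and (horizontal distance between saucepan and ring_left below 0.05 m or horizontal distance between saucepan and ring_middle below 0.05 m or horizontal distance between saucepan and ring_right below 0.05 m) and distance between the grasp point and mark_lock above 0.09 m and distance between the grasp point and mark_power above 0.09 m and distance between the grasp point and mark_left above 0.09 m and distance between the grasp point and mark_middle above 0.09 m and distance between the grasp point and mark_right above 0.09 m and distance between the grasp point and mark_minus above 0.09 m and distance between the grasp point and mark_plus above 0.09 m and distance between the grasp point and mark_timer above 0.09 m and z of each of mark_lock, mark_power, mark_left, mark_middle, mark_right, mark_minus, mark_plus, mark_timer in the frame of hob above 0.0082 m and linear speed of each of saucepan, frying_pan, casserole, pepper_mill, salt_pot, oil_bottle, mug, wooden_spoon below 0.02 m/s); the robot touches nothing.
It fails at once if a ring key other than the saucepan's is pressed (more than 0.8 mm) ((not (horizontal distance between saucepan and ring_left below 0.05 m) and z of mark_left in the frame of hob below 0.0082 m) or (not (horizontal distance between saucepan and ring_middle below 0.05 m) and z of mark_middle in the frame of hob below 0.0082 m) or (not (horizontal distance between saucepan and ring_right below 0.05 m) and z of mark_right in the frame of hob below 0.0082 m)).
It fails at once if the minus, timer or lock key is pressed (more than 0.8 mm) (z of any of mark_minus, mark_timer, mark_lock in the frame of hob below 0.0082 m).
It fails at once if the glass or a key is pressed harder than 40 N (contact force between the fingers and hob above 40 N).
It fails at once if a pan or anything else standing about is shifted, lifted or knocked over (more than 20 mm or 0.3 rad) (distance of any of saucepan, frying_pan, casserole, pepper_mill, salt_pot, oil_bottle, mug, wooden_spoon from where it was at the start of the episode above 0.02 m or angle between any of saucepan, frying_pan, casserole, pepper_mill, salt_pot, oil_bottle, mug's own z axis and vertical above 0.3 rad).
It also fails if it takes over 45 s, if anything falls off the work surface, if the arm or the gripper's body presses on something with over 40 N, if the wrist force passes 120 N, or if a joint passes its speed limit or range.

## Working session

There is one attempt and no reset: what is moved stays moved. The work goes in short steps, Python scripts to look and compute and a tool call to move; the robot and the scene stay as the last step left them, time stands still between calls to the robot, and variables do not carry over. Pictures are saved under pics/ and viewed, at most 10 in all, crops included, and the job is handed in when it is done.

Besides the shell and the picture viewer there is one more tool, called after ">>>" as name(argument=value, ...) on one line, values as JSON. step_arm: Moves the arm, as the interface text tells. Its arguments: {"type":"object","properties":{"increments":{"type":"array"},"grip":{"type":"number"},"newtons":{"type":"number"}},"required":["increments"]}

```bash
mkdir -p pics; python3 - <<'E'
from plant import env
import cv2
for n in("top","side"):
    cv2.imwrite(f"pics/{n}0.png",env.grab_frame(n)[:,:,::-1])
    print(n,env.camera_model(n))
s=env.observe();print(s["t"],s["ee_pos"],s["ee_rot"],s["width"])
E
```

```text
top {'fx': 494.7758562584601, 'fy': 494.7758562584601, 'cx': 330.5284237344476, 'cy': 206.4968881205189, 'R': array([[-0.021652  , -0.99975475,  0.00465152],
       [-0.97552491,  0.02010846, -0.21896759],
       [ 0.21882035, -0.00927876, -0.97572105]]), 't': array([0.00554987, 0.50441747, 1.7287755 ])}
side {'fx': 480.5542641311693, 'fy': 480.5542641311693, 'cx': 317.9677943338154, 'cy': 196.41837875541, 'R': array([[ 0.78538605, -0.61899931, -0.00293245],
       [-0.40735728, -0.51327616, -0.75538575],
       [ 0.4660781 ,  0.59446399, -0.65527381]]), 't': array([-0.40118508,  0.24615925,  1.33496713])}
0.1 [0.22582274 0.52855253 0.23088666] [-1.79945101e+02  2.27367093e-03  1.56865924e+02] 1.0031939074053393
```

View pics/top0.png

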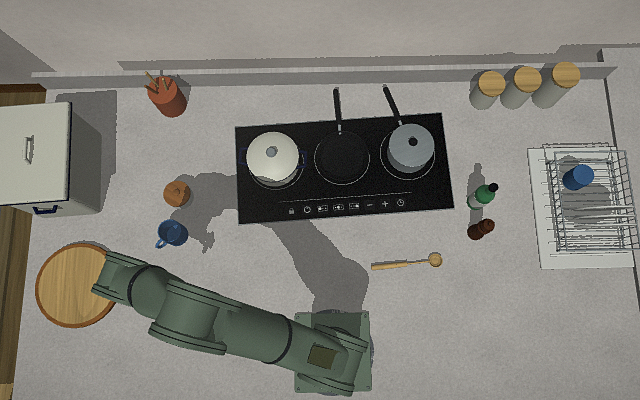

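View pics/side0.png

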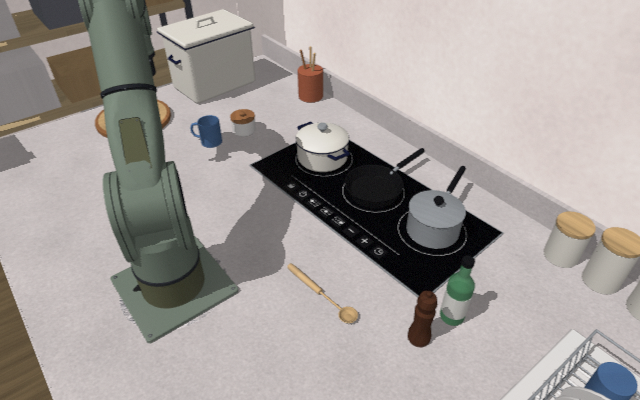

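The saucepan, with its lid and long handle, stands on the right ring (top view about 410,148). The frying pan is on the middle ring and the casserole on the left. The keys run from about (291,211) to (400,203) in the top view. I'll enlarge the key rows next.

```bash
python3 - <<'E'
import cv2
a=cv2.imread("pics/top0.png")[185:225,275:420]; b=cv2.imread("pics/side0.png")[170:270,275:400]
cv2.imwrite("pics/tc.png",cv2.resize(a,None,fx=5.5,fy=5.5,interpolation=cv2.INTER_CUBIC))
cv2.imwrite("pics/sc.png",cv2.resize(b,None,fx=6,fy=6,interpolation=cv2.INTER_CUBIC))
E
```

```text
(no output)
```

View pics/tc.png

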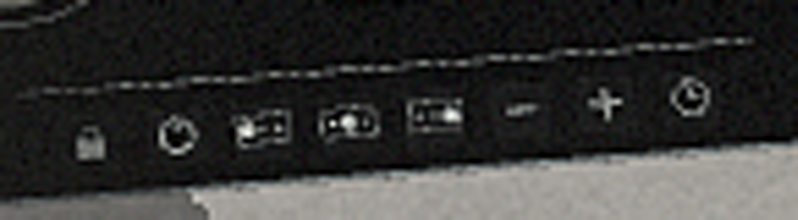

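View pics/sc.png

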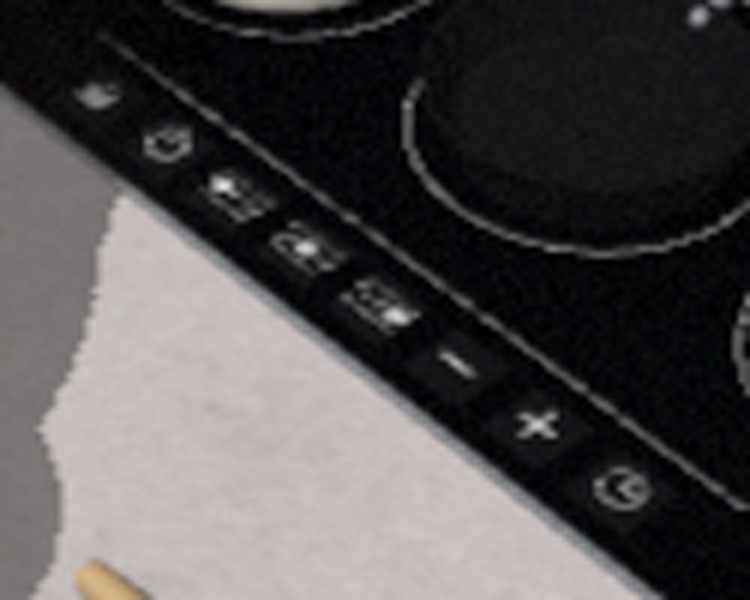

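The crops show the eight keys in the expected order in both views. In the top crop, power is at (178,134), right ring at (435,116) and plus at (605,103). In the side crop they are at (168,143), (380,304) and (539,425).

```bash
cat > m.py <<'E'
from plant import env
import numpy as np
from scipy.optimize import least_squares
T=np.array([(91,143),(178,134),(263,129),(349,123),(435,116),(521,110),(605,103),(691,97)],float)
S=np.array([(99,95),(168,143),(238,195),(308,248),(380,304),(457,364),(539,425),(622,488)],float)
T=(T+.5)/5.5-.5+[275,185]; S=(S+.5)/6-.5+[275,170]
C=[env.camera_model(n) for n in("top","side")]
def proj(c,X):
    p=X@c["R"].T+c["t"]; return p[:,:2]/p[:,2:]*[c["fx"],c["fy"]]+[c["cx"],c["cy"]]
k=(3.5-np.arange(8))[:,None]*.058
def keys(p): return np.c_[p[0]-k*np.sin(p[3]),p[1]+k*np.cos(p[3]),np.full(8,p[2])]
f=lambda p:np.r_[proj(C[0],keys(p))-T,proj(C[1],keys(p))-S].ravel()
r=least_squares(f,[.45,0,.01,0]); print("fit",r.x,np.degrees(r.x[3]),np.abs(r.fun).max())
for i in range(8):
    q=least_squares(lambda X:np.r_[(proj(C[0],X[None])-T[i:i+1]).ravel(),(proj(C[1],X[None])-S[i:i+1]).ravel()],[.45,0,0])
    print(i,keys(r.x)[i].round(4),q.x.round(4))
E
python3 m.py
```

```text
fit [ 0.51584574 -0.06301178  0.0089397   0.05623939] 3.222279434828152 0.7423064990171611
0 [0.5044 0.1397 0.0089] [0.5031 0.14   0.0091]
1 [0.5077 0.0818 0.0089] [0.5082 0.0814 0.0096]
2 [0.511  0.0239 0.0089] [0.5118 0.0236 0.0085]
3 [ 0.5142 -0.0341  0.0089] [ 0.5145 -0.0343  0.0094]
4 [ 0.5175 -0.092   0.0089] [ 0.5173 -0.092   0.0096]
5 [ 0.5207 -0.1499  0.0089] [ 0.5203 -0.1501  0.0089]
6 [ 0.524  -0.2078  0.0089] [ 0.5247 -0.2074  0.0076]
7 [ 0.5273 -0.2657  0.0089] [ 0.527  -0.2654  0.009 ]
```

>>> step_arm(increments=[[[2.5,-4,0,0.1],[5,-8,0,0.2],[7.5,-12,0,0.3],[10,-16,0,0.4],[12.5,-20,0,0.45]]], grip=0, newtons=20)

```text
t: 0.6
ee_pos: [0.3515, 0.327, 0.2312]
ee_rot: [-180.0, -0.0, -177.1]
ft_force: [2.6, 1.0, 0.5]
width: 0.148
grip_force: 0.0
```

>>> step_arm(increments=[[[3,-5,-1,0],[6,-10,-2,0],[9,-14,-3,0],[12,-19,-4,0],[14,-22,-5,0]]])

```text
t: 1.1
ee_pos: [0.4834, 0.1196, 0.1845]
ee_rot: [-180.0, 0.0, -177.4]
ft_force: [1.0, 0.7, 0.3]
width: -0.0
grip_force: 0.0
```

>>> step_arm(increments=[[[0,0,0,0],[0,0,0,0]]])

```text
t: 1.3
ee_pos: [0.4827, 0.1207, 0.1844]
ee_rot: [-180.0, -0.1, -177.5]
ft_force: [-0.2, 0.9, -1.4]
width: 0.002
grip_force: 0.0
```

>>> step_arm(increments=[[[1.2,-2,-3,0],[2.5,-3.9,-7,0],[2.5,-3.9,-11,0],[2.5,-3.9,-14,0],[2.5,-3.9,-15,0]]])

```text
t: 1.8
ee_pos: [0.5062, 0.0837, 0.0327]
ee_rot: [-180.0, -0.2, -177.2]
ft_force: [0.8, -0.0, 0.3]
width: -0.0
grip_force: 0.0
```

>>> step_arm(increments=[[[0,0,0,0],[0,0,0,0]]])

```text
t: 2.0
ee_pos: [0.508, 0.0832, 0.0362]
ee_rot: [180.0, 0.1, -177.3]
ft_force: [0.7, -0.2, 0.2]
width: 0.003
grip_force: 0.0
```

```bash
python3 - <<'E'
from plant import env
import cv2
for n in("top","side"): cv2.imwrite(f"pics/{n}1.png",env.grab_frame(n)[:,:,::-1])
a=cv2.imread("pics/side1.png")[150:270,250:400]
cv2.imwrite("pics/s1c.png",cv2.resize(a,None,fx=5,fy=5,interpolation=cv2.INTER_CUBIC))
s=env.observe();print(s["ee_pos"],s["ft_force"],s["ee_rot"])
E
```

```text
[0.50824945 0.08292227 0.03630336] [ 0.25165996 -1.18130631  0.07592809] [ 1.79983732e+02  1.18617319e-01 -1.77341262e+02]
```

View pics/s1c.png

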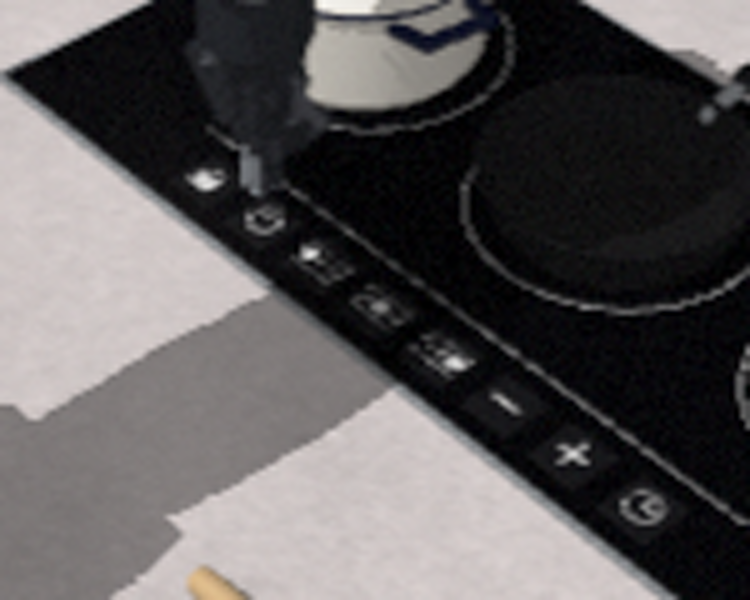

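The shut fingertips hang just above and behind the power key (crop about 255,185; key 265,218). That agrees with a TCP 27 mm above it.

>>> step_arm(increments=[[[0,0,-1,0],[0,0,-1.8,0],[0,0,-2.3,0],[0,0,-2.3,0],[0,0,-2.3,0]]])

```text
t: 2.6
ee_pos: [0.5075, 0.0826, 0.0117]
ee_rot: [-180.0, -0.0, -177.4]
ft_force: [0.6, 0.8, -0.6]
width: -0.001
grip_force: 0.0
```

>>> step_arm(increments=[[[0,0,-0.2,0],[0,0,-0.4,0],[0,0,-0.5,0],[0,0,-0.5,0]]])

```text
t: 3.0
ee_pos: [0.5077, 0.0826, 0.0069]
ee_rot: [-180.0, 0.0, -177.4]
ft_force: [-0.3, 0.4, 5.2]
width: 0.003
grip_force: 2.8
```

>>> step_arm(increments=[[[0,0,0,0],[0,0,0,0],[0,0,0,0],[0,0,0,0]]])

```text
t: 3.4
ee_pos: [0.5078, 0.0826, 0.007]
ee_rot: [-180.0, 0.0, -177.4]
ft_force: [0.3, -0.1, 4.8]
width: -0.004
grip_force: 2.6
```

>>> step_arm(increments=[[[0,0,1,0],[0,0,3,0],[0,0,4,0],[0,0,4,0]]])

```text
t: 3.8
ee_pos: [0.5082, 0.0826, 0.0482]
ee_rot: [180.0, 0.1, -177.4]
ft_force: [-0.3, -0.5, -0.6]
width: -0.002
grip_force: 0.0
```

>>> step_arm(increments=[[[0.2,-4,0,0],[0.5,-8,0,0],[0.7,-12,0,0],[0.9,-16,0,0],[1,-17.5,0,0]]])

```text
t: 4.3
ee_pos: [0.5169, -0.0968, 0.0462]
ee_rot: [-179.9, -0.1, -177.6]
ft_force: [-0.1, 0.8, 0.4]
width: -0.002
grip_force: 0.0
```

>>> step_arm(increments=[[[0,0,0,0],[0,0,0,0],[0,0,0,0]]])

```text
t: 4.6
ee_pos: [0.5176, -0.0911, 0.0466]
ee_rot: [180.0, -0.0, -177.3]
ft_force: [-0.3, 0.2, -0.2]
width: 0.002
grip_force: 0.0
```

On target above the right-ring key (0.5175, -0.092).

>>> step_arm(increments=[[[0,0,-1.5,0],[0,0,-3,0],[0,0,-3.4,0],[0,0,-3.4,0],[0,0,-3.4,0]]])

```text
t: 5.1
ee_pos: [0.5178, -0.092, 0.0133]
ee_rot: [-180.0, 0.0, -177.3]
ft_force: [-0.9, -0.6, 0.5]
width: -0.005
grip_force: 0.0
```

>>> step_arm(increments=[[[0,0,-0.2,0],[0,0,-0.4,0],[0,0,-0.55,0],[0,0,-0.55,0]]])

```text
t: 5.5
ee_pos: [0.5178, -0.0925, 0.0074]
ee_rot: [-180.0, 0.0, -177.4]
ft_force: [0.3, -0.0, 4.5]
width: 0.002
grip_force: 2.2
```

>>> step_arm(increments=[[[0,0,-0.03,0],[0,0,-0.03,0],[0,0,-0.03,0],[0,0,-0.03,0]]])

```text
t: 5.9
ee_pos: [0.5178, -0.0925, 0.0071]
ee_rot: [-180.0, 0.0, -177.4]
ft_force: [1.5, -0.2, 4.5]
width: -0.001
grip_force: 2.5
```

>>> step_arm(increments=[[[0,0,1,0],[0,0,3,0],[0,0,4,0],[0,0,4,0]]])

```text
t: 6.3
ee_pos: [0.5181, -0.0926, 0.0483]
ee_rot: [-180.0, 0.1, -177.4]
ft_force: [0.0, 0.0, -0.4]
width: -0.001
grip_force: 0.0
```

>>> step_arm(increments=[[[0.2,-3,0,0],[0.4,-6,0,0],[0.5,-9,0,0],[0.6,-11,0,0],[0.65,-11.6,0,0]]])

```text
t: 6.8
ee_pos: [0.5234, -0.2107, 0.0463]
ee_rot: [-180.0, -0.1, -177.5]
ft_force: [-0.5, 1.0, 0.5]
width: -0.003
grip_force: 0.0
```

>>> step_arm(increments=[[[0,0,0,0],[0,0,0,0],[0,0,0,0]]])

```text
t: 7.1
ee_pos: [0.5243, -0.2071, 0.047]
ee_rot: [180.0, -0.0, -177.3]
ft_force: [-1.0, 0.7, -0.5]
width: -0.002
grip_force: 0.0
```

>>> step_arm(increments=[[[0,0,-1.5,0],[0,0,-3,0],[0,0,-3.4,0],[0,0,-3.4,0],[0,0,-3.4,0]]])

```text
t: 7.6
ee_pos: [0.5243, -0.2083, 0.0134]
ee_rot: [-180.0, 0.0, -177.3]
ft_force: [0.3, 0.6, -0.4]
width: -0.001
grip_force: 0.0
```

>>> step_arm(increments=[[[0,0,-0.2,0],[0,0,-0.4,0],[0,0,-0.6,0],[0,0,-0.6,0]]])

```text
t: 8.0
ee_pos: [0.5242, -0.2085, 0.0071]
ee_rot: [-180.0, 0.0, -177.4]
ft_force: [-0.3, 0.4, 5.7]
width: -0.005
grip_force: 2.6
```

>>> step_arm(increments=[[[0,0,0,0],[0,0,0,0],[0,0,0,0],[0,0,0,0]]])

```text
t: 8.4
ee_pos: [0.5243, -0.2085, 0.0071]
ee_rot: [-180.0, 0.0, -177.4]
ft_force: [0.9, -1.1, 5.3]
width: 0.001
grip_force: 2.5
```

>>> step_arm(increments=[[[0,0,1,0],[0,0,4,0],[0,0,8,0],[0,0,12,0],[0,0,16,0]]])

```text
t: 8.9
ee_pos: [0.5236, -0.2082, 0.1692]
ee_rot: [180.0, -0.0, -177.3]
ft_force: [0.3, 0.5, 0.6]
width: 0.0
grip_force: 0.0
```

>>> step_arm(increments=[[[0,0,2,0],[0,0,4,0],[0,0,4,0],[0,0,4,0],[0,0,4,0]]])

```text
t: 9.4
ee_pos: [0.5237, -0.2083, 0.2064]
ee_rot: [180.0, -0.1, -177.3]
ft_force: [-0.5, -1.0, 0.4]
width: 0.003
grip_force: 0.0
```

```bash
python3 - <<'E'
from plant import env
import cv2
cv2.imwrite("pics/side2.png",env.grab_frame("side")[:,:,::-1])
s=env.observe();print(s["t"],s["ee_pos"],s["ft_force"])
E
```

```text
9.45 [ 0.52370848 -0.2083037   0.2063428 ] [ 0.34404205 -0.09774571  0.55390674]
```

View pics/side2.png

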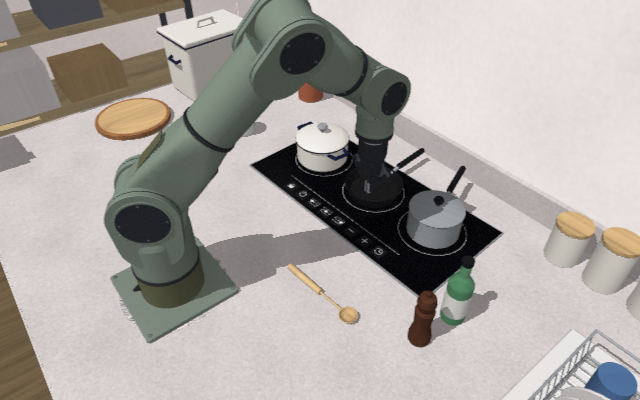

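The hand is about 20 cm above the keys. The saucepan (435,220) and the other things in view stand where they did before; the salt pot and mug are partly or wholly hidden by the arm, which passed well above them.

```bash
python3 -c "from plant import env; print(env.job_done())"
```

```text
the job is handed in; nothing more can be done
None
```

I pressed power, the right-ring key (the saucepan's ring) and plus in that order at about 5 N each, then raised the hand about 20 cm clear of the keys and handed the job in; no verdict was returned.

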